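# Turn the slide insert over against the stop

### The arm

A 7-joint arm with a two-finger parallel gripper is mounted at the origin on the work surface. World frame = base frame: x ahead of the robot, y to its left, z up, the work surface at z = 0. Lengths are in m, angles in rad, forces in N, time in s.
With the tool pointing down it reaches from about 0.425 to 0.825 m from the base axis. Payload 3.6 kg.
Tool frame: the origin (TCP) lies on the centre line of the jaws, within the pads' length; the fingertips stand 22 mm ahead of it and the grasp point (between the pads) lies 3 mm ahead of it (env.finger_overhang is the distance from the TCP to the fingertips, in m); z points along the fingers, y is the line along which they close (so a half turn about z gives the same grasp; the last joint's range is limited). The gripper opens to 93 mm and grips with 3 to 60 N. Pads are 15 mm wide; open, the fingers measure 128 mm over their backs; the gripper's body (75 mm by 188 mm) begins 65 mm behind the grasp point.
Start: joints at [1.167, 0.615, -0.013, 1.423, 0.008, 1.103, -0.04], TCP at [0.239, -0.604, 0.241] pointing down, gripper open.
Joint ranges: [-3.12, 3.12], [-0.3, 2.06], [-1.34, 1.32], [0.26, 2.42], [-1.36, 4.5], [0.01, 1.98], [-2.84, 2.84]. Speed limits (rad/s): [2.79, 2.79, 3.14, 3.14, 3.14, 3.14, 3.14].

### API

Orientations are given as a rotation vector (axis times angle).
In Python, from workcell import env, cams gives the robot as it stands. The module is installed in compiled form; this text tells all that it offers.
- The arm moves only by the shell command python3 -m handwheel 'ROWS' [FORCE]. ROWS is JSON, a list of rows, each an object of numbers: "x", "y", "z": the shift along the tool's x, y, z in m; "turn": the turn about the tool's z in rad; "jaw": the closure, from 0 (fully open) to 1 (shut). A call has 1 to 8 rows; each row is the pose to reach, as a shift and turn from the pose commanded when the call began, along the tool's axes at that moment; what a row does not reach only later rows make up. A row lasts 1/10 s, in which the tool goes at most 50 mm and 8.59 degrees, less where a joint would pass 70% of its speed; a pose out of reach is approached as far as the arm can. A call with a gripper value outside its range is refused whole. The fingers move at their own pace and stop on an object; FORCE is the grip in N (left out, the last holds). Time passes only in rows, so rows that repeat a pose let the fingers close. It gives the time, the measured TCP pose, the force, the opening and the grip force at its end, in the units of the state.
- env.observe(): the state, without advancing time (a new reading comes with each control period).
- cams.snapshot(name): name is "side" or "top" or "wrist"; returns a dict with "pixels" (384x512x3 uint8, blue, green, red), "range_z" (384x512 float32, m along the optical axis (not along the pixel's ray), 0 where there is no reading), "intrinsics" (3x3 intrinsics, pixels), "cam_to_world" (4x4, takes a point from camera to world coordinates); the wrist camera has in their place "hand_eye" (4x4, takes a point from camera to tool coordinates, whose origin is the TCP and whose axes are the flange's). Camera axes: x right, y down, z forward; pixel columns grow to the right and rows downward; lengths in m; the calibration is good to about 2 mm. A picture is of the moment at which its call begins: read the wrist's pose just before it.
- env.finish_job(): hands the job in; it is judged then, once.
The state is a dict: "clock": time; "joint_pos": joint angles; "qd": joint speeds; "joint_torque": joint torques, N m; "position": TCP position; "tcp_rot": TCP orientation; "force": force on the tool from outside, world axes, zero at the start; "ft_torque": the same for the moment, N m; "opening": finger opening in m; "grip_force": force on a finger pad.
Only numpy, scipy, OpenCV 4.12 (cv2) and the standard library are available. Lean on these libraries where they do the work, as an engineer would, in place of code of your own. Each camera call takes 0.05 s, during which the arm holds its last target. There are 200 camera calls.

### The job

The black slide insert lies on the bench with its slide seat facing down, in front of the white turning stop. Without gripping it or lifting it off the bench, push it with the fingertips against the sloping foot of the stop until its front edge climbs and it stands leaning steeply on the stop; then, from behind the stop, push its top edge back so that it falls over and lies flat on the bench in front of the stop, slide seat up. Leave the objective, the pot and the slide box where they stand.

Things in the scene. Friction and masses are not known exactly. Their poses are not given: they have to be found in the camera images.
- insert: black flat plate, 90 (its x) x 110 (its y) x 7 mm, long edges rounded, 0.15 kg, with a 60 x 18 mm window in its plain back that widens to a 77 x 27 mm recess, the slide seat, on the other face. Origin at the plate's centre. Its z points out of the plain back: up at the start, down once turned over. Starts 65 to 100 mm in front of the stop's foot line, its x within 20 degrees of the stop's x
- edge_a (a point): middle of the insert's long edge at its -x end (at the start the edge away from the stop), half-way through the thickness. Pushed here level, low and slowly, the insert slides and climbs the stop with under 15 N while this edge stays on the bench
- edge_b (a point): middle of the insert's long edge at its +x end (at the start the edge towards the stop), half-way through the thickness
- stop: white slippery plastic bar screwed down, 200 mm wide (its y). Its x is the level pushing direction, z up; origin on the bench at the middle of the foot line. Hollow-curved front face: 9 mm high at x = 12 mm, 23 at 22, 38 at 28, 54 at 31, rounded top 57 at 35. Upright part ends at x = 46 mm; a 10 mm high flange behind it reaches x = 67 mm
- stop_top (a point): middle of the stop's top front edge, 54 mm up. Once its rear long edge has been pushed up to the foot line, the insert leans on this edge at about 60 degrees, its upper edge 80 mm above the bench and about 45 mm past the foot line; it stays so when let go
- objective: steel microscope objective standing on the bench, 33 mm across, 46 mm high, origin at the centre of its underside; to be left alone
- pot: small clear lidded pot, 40 mm across, 50 mm high, origin at the centre of its underside; to be left alone
- slide_box: closed slide box, grey with a white lid, 85 x 50 x 32 mm high, origin at the centre of its underside; to be left alone
There are look-alikes about, which are no part of the job. There is more than one size of the insert; the one meant has the size given above.

How it is judged:
On the way:
1. the insert stands tipped up by 46 to 92 degrees, touching the stop, for 0.2 s (angle between insert's own z axis and vertical between 0.8 and 1.6 rad and contact force between insert and stop above 0.02 N), for 0.2 s.
At the end, for the whole second after the job is handed in: The insert lies flat on the bench (within 5 degrees), turned over with its slide seat up, at rest, its centre in front of the stop's foot line by no more than 250 mm and within 120 mm of the stop's middle sideways; objective, pot and slide box within 15 mm of where they stood (angle between insert's own z axis and vertical above 3.05 rad and height (world z) of insert below 0.008 m and x of insert in the frame of stop between -0.25 and 0 m and y of insert in the frame of stop between -0.12 and 0.12 m and linear speed of insert below 0.02 m/s and distance of each of objective, pot, slide_box from where it was at the start of the episode below 0.015 m); the robot touches nothing.
It fails at once if the insert is lifted off the bench (both of its long edges more than 30 mm up) (height (world z) of each of edge_a, edge_b above 0.03 m).
It fails at once if the objective is shoved (more than 15 mm) or knocked over (distance of objective from where it was at the start of the episode above 0.015 m or angle between objective's own z axis and vertical above 0.4 rad).
It fails at once if the pot is shoved (more than 15 mm) or knocked over (distance of pot from where it was at the start of the episode above 0.015 m or angle between pot's own z axis and vertical above 0.4 rad).
It fails at once if the slide box is shoved (more than 15 mm) or knocked over (distance of slide_box from where it was at the start of the episode above 0.015 m or angle between slide_box's own z axis and vertical above 0.4 rad).
It also fails if it takes over 51 s, if anything falls off the work surface, if the arm or the gripper's body presses on something with over 40 N, if the wrist force passes 120 N, or if a joint passes its speed limit or range.

## Working session

There is one attempt and no reset: what is moved stays moved. The work goes in short steps, Python scripts to look and compute and a shell command to move; the robot and the scene stay as the last step left them, time stands still between calls to the robot, and variables do not carry over. Pictures are saved under pics/ and viewed, at most 10 in all, crops included, and the job is handed in when it is done.

```bash
mkdir -p pics
cat > h.py <<'E'
import numpy as np, cv2
from workcell import env, cams
from scipy.spatial.transform import Rotation as R
def snap(n):
    o=env.observe(); s=cams.snapshot(n)
    if 'cam_to_world' in s: T=np.array(s['cam_to_world'])
    else:
        W=np.eye(4); W[:3,:3]=R.from_rotvec(o['tcp_rot']).as_matrix(); W[:3,3]=o['position']; T=W@np.array(s['hand_eye'])
    return s['pixels'],s['range_z'],np.array(s['intrinsics']),T
def ray(K,T,uv,z):
    uv=np.atleast_2d(uv).astype(float); d=np.c_[uv,np.ones(len(uv))]@np.linalg.inv(K).T@T[:3,:3].T
    return T[:3,3]+d*((z-T[2,3])/d[:,2])[:,None]
def cloud(D,K,T):
    v,u=np.indices(D.shape); P=np.stack([(u-K[0,2])*D/K[0,0],(v-K[1,2])*D/K[1,1],D],-1)
    return P@T[:3,:3].T+T[:3,3]
def proj(K,T,P):
    p=(np.atleast_2d(P)-T[:3,3])@T[:3,:3]; p=p@K.T; return p[:,:2]/p[:,2:]
E
python3 - <<'E'
from h import *
o=env.observe(); print(o); print(env.finger_overhang, R.from_rotvec(o['tcp_rot']).as_matrix().round(3))
for n in ['top','side']:
    p,D,K,T=snap(n); np.savez(f'pics/{n}0.npz',p=p,D=D,K=K,T=T); cv2.imwrite(f'pics/{n}0.png',p); print(n,K.round(1).tolist(),T.round(3).tolist())
E
```

```text
{'clock': 0.0, 'joint_pos': array([ 1.16750234,  0.61589687, -0.0126292 ,  1.42486365,  0.00812315,
        1.10337912, -0.04044698]), 'qd': array([-7.63276211e-05,  6.08629501e-04, -8.07972285e-04,  9.74444830e-04,
       -1.02912104e-03,  1.70519513e-03, -1.53228429e-04]), 'joint_torque': array([-1.01550713e-04, -4.58935404e+01,  2.09015650e-01, -1.65744853e+01,
       -6.10950356e-02,  2.05650763e-02,  2.52703167e-04]), 'position': array([ 0.23890825, -0.60373083,  0.23950724]), 'tcp_rot': array([-3.08359289e+00, -5.87976097e-01,  8.07747584e-04]), 'force': array([ 0.50217124, -0.01308608, -0.2453622 ]), 'ft_torque': array([ 0.07445487, -0.03384439,  0.02003372]), 'grip_force': 0.0, 'opening': 0.09278849059376895}
0.022 [[ 0.93   0.368 -0.001]
 [ 0.368 -0.93   0.002]
 [-0.    -0.002 -1.   ]]
top [[401.5, 0.0, 256.2], [0.0, 401.5, 193.5], [0.0, 0.0, 1.0]] [[0.054, -0.973, 0.224, 0.409], [-0.999, -0.051, 0.02, -0.045], [-0.008, -0.225, -0.974, 0.872], [0.0, 0.0, 0.0, 1.0]]
side [[439.1, 0.0, 258.7], [0.0, 439.1, 191.3], [0.0, 0.0, 1.0]] [[0.997, -0.063, 0.041, 0.552], [-0.073, -0.66, 0.747, -0.634], [-0.02, -0.748, -0.663, 0.597], [0.0, 0.0, 0.0, 1.0]]
```

View pics/top0.png

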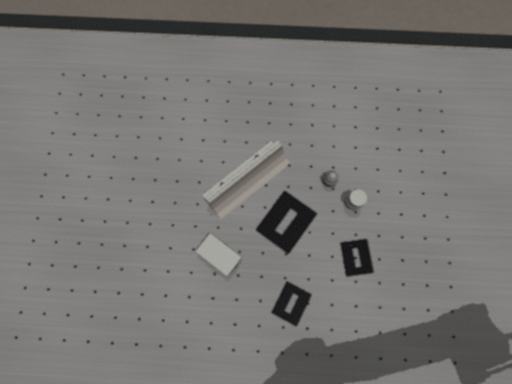

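View pics/side0.png

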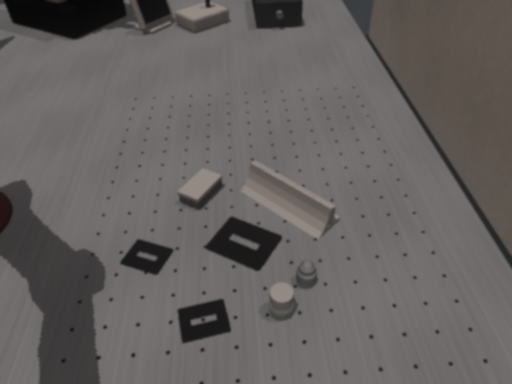

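The top view shows three dark plates: a large one at (287,222) in front of the stop at (250,180), and smaller ones at (356,257) and (292,303). The objective is at (331,178), the pot at (357,199) and the slide box at (219,254). I choose the large plate because its size fits and it faces the stop. Next I'll measure it.

Run:
```python
from h import *
z=np.load('pics/top0.npz'); p,D,K,T=z['p'],z['D'],z['K'],z['T']
g=cv2.cvtColor(p,cv2.COLOR_BGR2GRAY)
m=((g<45)).astype(np.uint8); m[:50]=0
n,l,st,c=cv2.connectedComponentsWithStats(m)
for i in range(1,n):
    if 300<st[i,4]<5000:
        cs,_=cv2.findContours((l==i).astype(np.uint8),cv2.RETR_EXTERNAL,cv2.CHAIN_APPROX_NONE)
        P=ray(K,T,cs[0][:,0],0.007)
        r=cv2.minAreaRect((P[:,:2]*1000).astype(np.float32)); print(c[i].round(),st[i,4],r, cv2.boxPoints(r).round().tolist())
P=cloud(D,K,T); 
reg=np.zeros_like(m);reg[125:225,190:300]=1
ok=(D>0)&(reg>0)&(P[...,2]>0.045)
Q=P[ok]; r=cv2.minAreaRect((Q[:,:2]*1000).astype(np.float32)); print('stop top',r,cv2.boxPoints(r).round().tolist(),Q[:,2].max(), 'bench z',np.median(P[250:300,100:180][D[250:300,100:180]>0][:,2]))
ok=(D>0)&(reg>0)&(P[...,2]>0.006); Q=P[ok]; r=cv2.minAreaRect((Q[:,:2]*1000).astype(np.float32)); print('stop all',r,cv2.boxPoints(r).round().tolist())
for nm,(u,v),h in [('obj',(331,178),.046),('pot',(357,199),.05),('box',(219,254),.032)]:
    print(nm,ray(K,T,(u,v),h).round(3))
print(ray(K,T,[(222,215),(288,162)],0.002).round(3))
c=cv2.resize(p[120:270,180:390],None,fx=3.5,fy=3.5,interpolation=cv2.INTER_CUBIC); cv2.imwrite('pics/crop.png',cv2.convertScaleAbs(c,alpha=1.4))
```

```text
[286. 222.] 1597 ((549.7320556640625, -95.0845947265625), (85.32200622558594, 105.8008041381836), 56.741851806640625) [[482.0, -102.0], [571.0, -160.0], [617.0, -88.0], [529.0, -30.0]]
[356. 257.] 713 ((480.587890625, -247.3210906982422), (69.54930114746094, 55.48528289794922), 10.976950645446777) [[441.0, -227.0], [452.0, -281.0], [520.0, -268.0], [509.0, -213.0]]
[291. 303.] 743 ((378.20343017578125, -112.88287353515625), (56.92185974121094, 68.8001480102539), 65.23644256591797) [[335.0, -124.0], [398.0, -153.0], [421.0, -101.0], [359.0, -73.0]]
stop top ((644.2614135742188, -0.35693359375), (18.136150360107422, 199.6359100341797), 42.74962615966797) [[570.0, 67.0], [705.0, -80.0], [719.0, -68.0], [583.0, 79.0]] 0.060426148508265665 bench z 0.0001795366918764807
stop all ((598.4253540039062, -42.87957763671875), (185.3230438232422, 199.87693786621094), 42.89956283569336) [[463.0, -33.0], [599.0, -179.0], [734.0, -53.0], [598.0, 93.0]]
obj [[ 0.641 -0.185  0.046]]
pot [[ 0.597 -0.239  0.05 ]]
box [[0.47  0.042 0.032]]
[[ 0.557  0.045  0.002]
 [ 0.686 -0.095  0.002]]
```

View pics/crop.png

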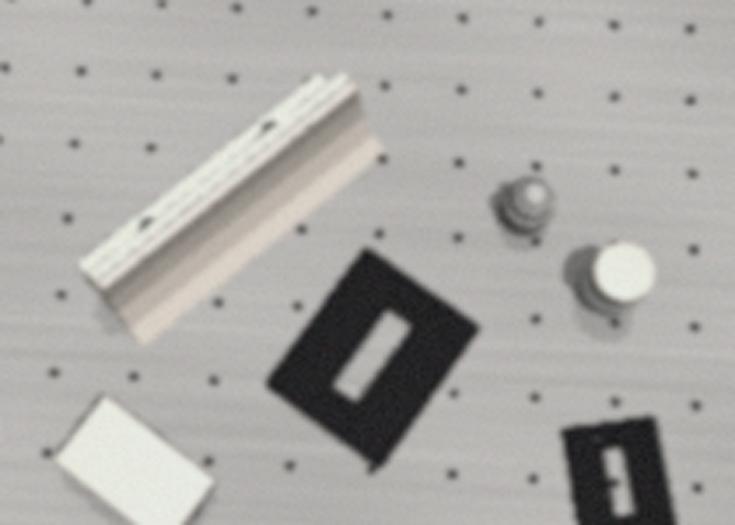

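The crop confirms the choice. The large plate is about 85x106 mm as measured, with its long edge and window facing the stop; the other two are about 57x69 mm. In world mm, the stop's foot is at about (618,-26) with its x at 42.7°. The insert is yawed 14° from that. I'll move in behind edge_a.

```bash
python3 -m handwheel '[{"x":0.41,"y":-0.33,"z":0,"turn":-0.369,"jaw":0.35},{"x":0.41,"y":-0.33,"z":0,"turn":-0.369,"jaw":0.35},{"x":0.41,"y":-0.33,"z":0,"turn":-0.369,"jaw":0.35},{"x":0.41,"y":-0.33,"z":0.05,"turn":-0.369,"jaw":0.35},{"x":0.41,"y":-0.33,"z":0.05,"turn":-0.369,"jaw":0.35},{"x":0.41,"y":-0.33,"z":0.08,"turn":-0.369,"jaw":0.35},{"x":0.41,"y":-0.33,"z":0.08,"turn":-0.369,"jaw":0.35},{"x":0.41,"y":-0.33,"z":0.1,"turn":-0.369,"jaw":0.35}]'
cat >> h.py <<'E'
A=np.deg2rad(42.75); F=np.array([.618,-.026,0]); S=np.array([[np.cos(A),-np.sin(A),0],[np.sin(A),np.cos(A),0],[0,0,1]])
def st():
    o=env.observe(); M=R.from_rotvec(o['tcp_rot']).as_matrix(); p=S.T@(o['position']-F)
    print('t',round(o['clock'],2),'stop-frame',(p*1000).round(1),'toolx yaw err deg',np.rad2deg(np.arctan2(M[1,0],M[0,0])-A).round(2),'open',o['opening'].__round__(4),'F',(S.T@o['force']).round(2)); return o,M
def shift(tgt): # stop-frame mm -> tool shift
    o,M=st(); w=F+S@(np.array(tgt)/1000); print('shift',(M.T@(w-o['position'])).round(4))
E
python3 -c "from h import *; shift([-165,-12,70])"
```

```text
clock: 0.9
position: [0.4344, -0.2604, 0.1874]
tcp_rot: [2.925, 1.144, 0.002]
force: [-0.2, -0.5, -0.5]
opening: 0.0607
grip_force: 0.0
t 0.9 stop-frame [-293.9  -47.5  187.4] toolx yaw err deg -0.02 open 0.0607 F [-0.45 -0.26 -0.53]
shift [ 0.1289 -0.0357  0.1174]
```

```bash
python3 -m handwheel '[{"x":0.05,"y":-0.014,"z":0.0},{"x":0.1,"y":-0.028,"z":0.0},{"x":0.129,"y":-0.036,"z":0.03},{"x":0.129,"y":-0.036,"z":0.08},{"x":0.129,"y":-0.036,"z":0.08},{"x":0.129,"y":-0.036,"z":0.08},{"x":0.129,"y":-0.036,"z":0.08}]'
python3 - <<'E'
from h import *
shift([-165,-12,24])
p,D,K,T=snap('wrist'); cv2.imwrite('pics/w1.png',p)
for n,q in [('foot',[[.0,y/1000,0] for y in (-100,0,100)]),]: print(n,proj(K,T,F+np.array(q)@S.T).round())
P=(cloud(D,K,T)-F)@S
p,D,K,T=snap('top'); g=cv2.cvtColor(p,cv2.COLOR_BGR2GRAY); cv2.imwrite('pics/t1.png',p)
E
```

```text
t 0.9 stop-frame [-293.9  -47.5  187.4] toolx yaw err deg -0.02 open 0.0607 F [-0.45 -0.26 -0.53]
shift [ 0.1288 -0.0358  0.1634]
foot [[ 322. -180.]
 [ 200. -180.]
 [  77. -180.]]$[0]: bad value
```

View pics/w1.png

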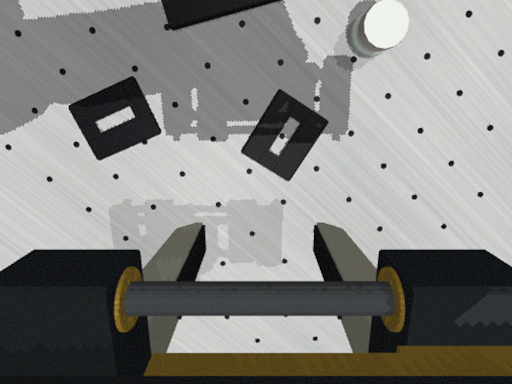

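The wrist view shows the arm has not moved. The small plates are at (115,118) and (285,135), and the wanted plate's edge is at the top (220,10). The call was refused, probably because rows need every key, so I'll resend it complete.

```bash
python3 -m handwheel '[{"x":0.05,"y":-0.014,"z":0.0,"turn":0,"jaw":0.35},{"x":0.1,"y":-0.028,"z":0.0,"turn":0,"jaw":0.35},{"x":0.129,"y":-0.036,"z":0.03,"turn":0,"jaw":0.35},{"x":0.129,"y":-0.036,"z":0.08,"turn":0,"jaw":0.35},{"x":0.129,"y":-0.036,"z":0.08,"turn":0,"jaw":0.35},{"x":0.129,"y":-0.036,"z":0.08,"turn":0,"jaw":0.35},{"x":0.129,"y":-0.036,"z":0.08,"turn":0,"jaw":0.35}]'
python3 - <<'E'
from h import *
shift([-170,-12,24.5])
p,D,K,T=snap('wrist'); cv2.imwrite('pics/w2.png',p)
P=(cloud(D,K,T)-F)@S
g=cv2.cvtColor(p,cv2.COLOR_BGR2GRAY)
print('insert rear corners px pred',proj(K,T,F+np.array([[-.151,.037,.007],[-.1255,-.066,.007]])@S.T).round())
E
```

```text
clock: 1.7
position: [0.5045, -0.15, 0.1095]
tcp_rot: [2.925, 1.14, 0.004]
force: [0.2, 0.4, 0.3]
opening: 0.0605
grip_force: 0.0
t 1.7 stop-frame [-167.5  -14.   109.5] toolx yaw err deg -0.16 open 0.0605 F [0.41 0.17 0.25]
shift [-0.0027 -0.0023  0.085 ]
insert rear corners px pred [[193. 176.]
 [326. 143.]]
```

View pics/w2.png

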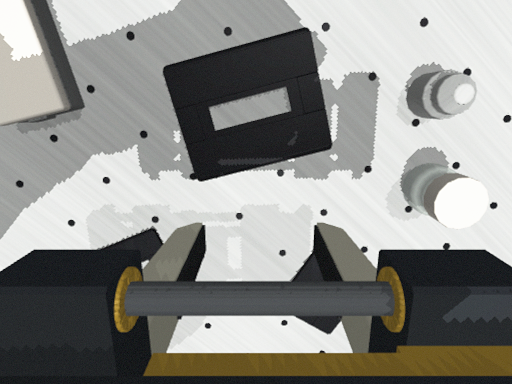

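The wanted plate's rear corners are at (201,181) and (331,149), about 3 mm off my estimate, which is close enough. The objective is at (447,95) and the pot at (460,200), both clear. Lowering behind the plate.

```bash
python3 -m handwheel '[{"x":-0.003,"y":-0.002,"z":0.03,"turn":0,"jaw":0.35},{"x":-0.003,"y":-0.002,"z":0.06,"turn":0,"jaw":0.35},{"x":-0.003,"y":-0.002,"z":0.08,"turn":0,"jaw":0.35},{"x":-0.003,"y":-0.002,"z":0.085,"turn":0,"jaw":0.35},{"x":-0.003,"y":-0.002,"z":0.085,"turn":0,"jaw":0.35}]'
python3 -c "from h import *; shift([-150,-12,24.5])"
```

```text
clock: 2.25
position: [0.5009, -0.1496, 0.0236]
tcp_rot: [2.925, 1.142, 0.002]
force: [0.0, 0.6, -0.8]
opening: 0.0602
grip_force: 0.0
t 2.25 stop-frame [-169.9  -11.3   23.6] toolx yaw err deg -0.08 open 0.0602 F [ 0.38  0.4  -0.77]
shift [ 0.0199  0.0007 -0.0009]
```

Pushing at 60 mm/s to square it up, up to just before the foot.

```bash
python3 -m handwheel '[{"x":0.006,"y":0,"z":-0.001,"turn":0,"jaw":0.35},{"x":0.012,"y":0,"z":-0.001,"turn":0,"jaw":0.35},{"x":0.018,"y":0,"z":-0.001,"turn":0,"jaw":0.35},{"x":0.024,"y":0,"z":-0.001,"turn":0,"jaw":0.35},{"x":0.030,"y":0,"z":-0.001,"turn":0,"jaw":0.35},{"x":0.036,"y":0,"z":-0.001,"turn":0,"jaw":0.35},{"x":0.042,"y":0,"z":-0.001,"turn":0,"jaw":0.35},{"x":0.048,"y":0,"z":-0.001,"turn":0,"jaw":0.35}]'
python3 - <<'E'
from h import *
st()
p,D,K,T=snap('wrist'); g=cv2.cvtColor(p,cv2.COLOR_BGR2GRAY); cv2.imwrite('pics/w3.png',p)
E
```

```text
clock: 3.05
position: [0.5359, -0.1159, 0.0234]
tcp_rot: [2.926, 1.144, 0.0]
force: [-1.3, -0.8, 1.8]
opening: 0.0602
grip_force: 0.5
t 3.05 stop-frame [-121.3  -10.3   23.4] toolx yaw err deg -0.03 open 0.0602 F [-1.52  0.29  1.82]
```

View pics/w3.png

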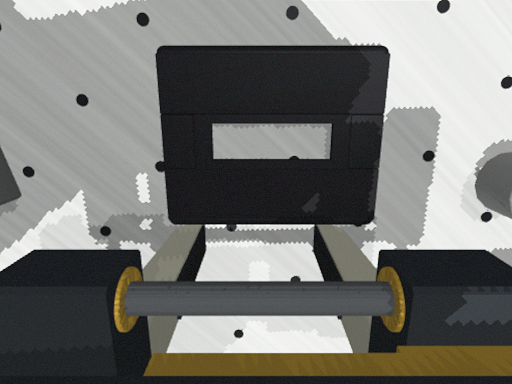

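The plate is now squared and centred, spanning (165..385, 45..222). Keep pushing.

```bash
python3 -m handwheel '[{"x":0.005,"y":0,"z":-0.001,"turn":0,"jaw":0.35},{"x":0.010,"y":0,"z":-0.001,"turn":0,"jaw":0.35},{"x":0.015,"y":0,"z":-0.001,"turn":0,"jaw":0.35},{"x":0.020,"y":0,"z":-0.001,"turn":0,"jaw":0.35},{"x":0.025,"y":0,"z":-0.001,"turn":0,"jaw":0.35},{"x":0.030,"y":0,"z":-0.001,"turn":0,"jaw":0.35},{"x":0.035,"y":0,"z":-0.001,"turn":0,"jaw":0.35},{"x":0.040,"y":0,"z":-0.001,"turn":0,"jaw":0.35}]'
python3 -c "from h import *; st()"
python3 -m handwheel '[{"x":0.005,"y":0,"z":0,"turn":0,"jaw":0.35},{"x":0.010,"y":0,"z":0,"turn":0,"jaw":0.35},{"x":0.015,"y":0,"z":0,"turn":0,"jaw":0.35},{"x":0.020,"y":0,"z":0,"turn":0,"jaw":0.35},{"x":0.024,"y":0,"z":0,"turn":0,"jaw":0.35},{"x":0.028,"y":0,"z":0,"turn":0,"jaw":0.35},{"x":0.032,"y":0,"z":0,"turn":0,"jaw":0.35}]'
python3 -c "from h import *; shift([-8,-12,24.5])"
```

```text
clock: 3.9
position: [0.5646, -0.089, 0.0242]
tcp_rot: [-2.926, -1.144, 0.002]
force: [-2.3, -1.1, -1.0]
opening: 0.0603
grip_force: 0.8
t 3.9 stop-frame [-82.  -10.   24.2] toolx yaw err deg -0.03 open 0.0603 F [-2.42  0.74 -0.99]
clock: 4.6
position: [0.5888, -0.0669, 0.0245]
tcp_rot: [-2.926, -1.145, -0.001]
force: [-0.7, -0.8, -0.6]
opening: 0.0605
grip_force: 0.5
t 4.6 stop-frame [-49.2 -10.2  24.5] toolx yaw err deg -0.01 open 0.0605 F [-1.04 -0.07 -0.6 ]
shift [0.0412 0.0018 0.0001]
```

```bash
python3 - <<'E'
from h import *
p,D,K,T=snap('side'); P=(cloud(D,K,T)-F)@S
g=cv2.cvtColor(p,cv2.COLOR_BGR2GRAY)
cv2.imwrite('pics/s4.png',cv2.resize(p[120:290,170:390],None,fx=3,fy=3))
E
python3 -m handwheel '[{"x":0.004,"y":0,"z":0,"turn":0,"jaw":0.35},{"x":0.008,"y":0,"z":0,"turn":0,"jaw":0.35},{"x":0.012,"y":0,"z":0,"turn":0,"jaw":0.35},{"x":0.016,"y":0,"z":0,"turn":0,"jaw":0.35},{"x":0.020,"y":0,"z":0,"turn":0,"jaw":0.35},{"x":0.024,"y":0,"z":0,"turn":0,"jaw":0.35}]'
python3 -c "from h import *; st()"
```

```text
clock: 5.25
position: [0.6062, -0.0508, 0.0245]
tcp_rot: [-2.926, -1.145, 0.0]
force: [-1.1, -1.4, 0.4]
opening: 0.0604
grip_force: 0.5
t 5.25 stop-frame [-25.5 -10.2  24.5] toolx yaw err deg -0.02 open 0.0604 F [-1.73 -0.25  0.37]
```

View pics/s4.png

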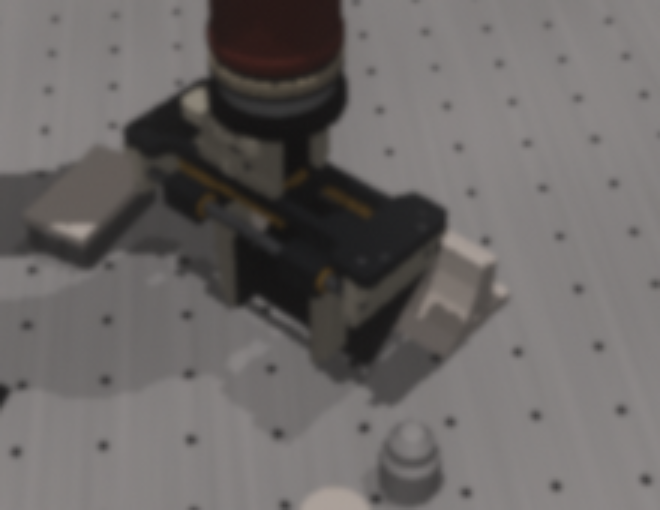

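The crop shows the plate between the fingers (240,240)-(400,330), tilting up the stop face. I'll do the last stretch slowly.

```bash
python3 -m handwheel '[{"x":0.003,"y":0,"z":0,"turn":0,"jaw":0.35},{"x":0.006,"y":0,"z":0,"turn":0,"jaw":0.35},{"x":0.009,"y":0,"z":0,"turn":0,"jaw":0.35},{"x":0.012,"y":0,"z":0,"turn":0,"jaw":0.35},{"x":0.014,"y":0,"z":0,"turn":0,"jaw":0.35},{"x":0.016,"y":0,"z":0,"turn":0,"jaw":0.35},{"x":0.016,"y":0,"z":0,"turn":0,"jaw":0.35},{"x":0.016,"y":0,"z":0,"turn":0,"jaw":0.35}]'
python3 - <<'E'
from h import *
st()
p,D,K,T=snap('wrist'); P=(cloud(D,K,T)-F)@S*1000
for u in (240,270,300): print(u,[P[v,u].round().astype(int).tolist() for v in range(5,260,20)])
E
```

```text
clock: 6.05
position: [0.614, -0.0436, 0.0245]
tcp_rot: [2.926, 1.141, -0.015]
force: [-6.0, -4.9, 5.6]
opening: 0.0605
grip_force: 4.1
t 6.05 stop-frame [-14.9 -10.3  24.5] toolx yaw err deg -0.13 open 0.0605 F [-7.76  0.49  5.55]
240 [[101, -2, -3], [92, -2, -1], [83, -2, -1], [74, -1, -2], [65, -1, -1], [56, -2, 9], [46, -2, 8], [42, -4, 51], [35, -4, 53], [35, -5, 78], [21, -4, 57], [-9, 0, 0], [-22, 0, -2]]
270 [[101, -16, -1], [92, -16, -1], [83, -16, -1], [74, -16, -1], [65, -16, -1], [56, -16, 8], [46, -16, 9], [42, -15, 52], [35, -15, 53], [35, -14, 79], [21, -15, 57], [-10, -17, -2], [-23, -17, -3]]
300 [[100, -30, -1], [92, -30, -1], [83, -31, -2], [74, -31, -3], [65, -31, -2], [55, -30, 9], [46, -30, 10], [42, -26, 51], [35, -26, 53], [35, -22, 79], [21, -26, 57], [-10, -34, -1], [-22, -34, -2]]
```

The plate stands at about 58°, with its upper edge at x≈38, z≈80 mm, leaning on the stop. The cause of the 8 N is not confirmed; it is probably bottoming out at the foot. I'll back off, rise and cross over behind the stop.

```bash
python3 -m handwheel '[{"x":-0.005,"y":0,"z":0,"turn":0,"jaw":0.35},{"x":-0.01,"y":0,"z":0,"turn":0,"jaw":0.35},{"x":-0.02,"y":0,"z":0,"turn":0,"jaw":0.35},{"x":-0.04,"y":0,"z":-0.0,"turn":0,"jaw":0.35},{"x":-0.06,"y":0,"z":-0.03,"turn":0,"jaw":0.35},{"x":-0.06,"y":0,"z":-0.08,"turn":0,"jaw":0.35},{"x":-0.06,"y":0,"z":-0.12,"turn":0,"jaw":0.35},{"x":-0.06,"y":0,"z":-0.14,"turn":0,"jaw":0.35}]'
python3 - <<'E'
from h import *
shift([75,-12,160])
p,D,K,T=snap('wrist'); P=(cloud(D,K,T)-F)@S*1000
for u in (256,): print(u,[P[v,u].round().astype(int).tolist() for v in range(5,260,10)])
p,D,K,T=snap('top');P=(cloud(D,K,T)-F)@S*1000
m=(P[...,2]>65)&(P[...,2]<90)&(abs(P[...,1])<100)&(P[...,0]<70)&(P[...,0]>0); print('top edge',np.percentile(P[m],[5,50,95],axis=0).round() if m.any() else None)
E
```

```text
clock: 6.9
position: [0.5757, -0.0811, 0.1687]
tcp_rot: [2.923, 1.143, 0.012]
force: [1.0, 0.8, -0.5]
opening: 0.0604
grip_force: 0.0
t 6.9 stop-frame [-68.5 -11.7 168.7] toolx yaw err deg -0.03 open 0.0604 F [ 1.25 -0.05 -0.55]
shift [1.434e-01 1.000e-04 9.500e-03]
256 [[87, -11, 0], [79, -11, -1], [71, -11, -2], [61, -11, 8], [53, -10, 10], [35, -11, 78], [29, -11, 72], [24, -11, 61], [17, -10, 49], [10, -10, 31], [2, -10, 21], [-7, -10, 6], [-16, -10, 0], [-26, -10, -2], [-35, -10, 0], [-45, -10, -2], [-55, -10, -2], [-65, -10, 0], [-76, -10, -1], [-86, -10, -1], [-97, -10, -3], [-107, -10, -1], [-118, -10, -1], [-130, -10, -1], [-141, -10, -1], [-153, -10, -1]]
top edge [[ 29. -32.  66.]
 [ 34.   3.  75.]
 [ 40.  37.  81.]]
```

The plate stays leaning by itself: top edge x≈29–40, y −32…37 and up to z≈81. Crossing over.

```bash
python3 -m handwheel '[{"x":0.04,"y":0,"z":0,"turn":0,"jaw":0.35},{"x":0.085,"y":0,"z":0,"turn":0,"jaw":0.35},{"x":0.13,"y":0,"z":0,"turn":0,"jaw":0.35},{"x":0.15,"y":0,"z":0,"turn":0,"jaw":0.35},{"x":0.15,"y":0,"z":0.03,"turn":0,"jaw":0.35},{"x":0.15,"y":0,"z":0.06,"turn":0,"jaw":0.35},{"x":0.15,"y":0,"z":0.077,"turn":0,"jaw":0.35},{"x":0.15,"y":0,"z":0.077,"turn":0,"jaw":0.35}]'
python3 -c "from h import *; shift([0,-12,91])"
```

```text
clock: 7.8
position: [0.6805, 0.0208, 0.0823]
tcp_rot: [-2.922, -1.144, 0.014]
force: [-1.1, -0.2, 0.3]
opening: 0.0607
grip_force: 0.0
t 7.8 stop-frame [77.7 -8.  82.3] toolx yaw err deg 0.01 open 0.0607 F [-0.91  0.61  0.26]
shift [-0.0777  0.0039 -0.0082]
```

```bash
python3 -m handwheel '[{"x":0,"y":0,"z":0,"turn":0,"jaw":0.35},{"x":0,"y":0,"z":0,"turn":0,"jaw":0.35}]'; python3 -c "from h import *; st()"
```

```text
clock: 8.0
position: [0.6846, 0.021, 0.0884]
tcp_rot: [2.925, 1.144, 0.003]
force: [0.2, 0.1, 0.7]
opening: 0.0602
grip_force: 0.0
t 8.0 stop-frame [ 80.8 -10.7  88.4] toolx yaw err deg -0.02 open 0.0602 F [ 0.23 -0.07  0.66]
```

```bash
python3 -m handwheel '[{"x":-0.012,"y":0,"z":0,"turn":0,"jaw":0.35},{"x":-0.024,"y":0,"z":0,"turn":0,"jaw":0.35},{"x":-0.030,"y":0,"z":0,"turn":0,"jaw":0.35},{"x":-0.036,"y":0,"z":0,"turn":0,"jaw":0.35},{"x":-0.042,"y":0,"z":0,"turn":0,"jaw":0.35},{"x":-0.048,"y":0,"z":0,"turn":0,"jaw":0.35},{"x":-0.054,"y":0,"z":0,"turn":0,"jaw":0.35},{"x":-0.06,"y":0,"z":0,"turn":0,"jaw":0.35}]'
python3 -c "
from h import *; st()
p,D,K,T=snap('wrist'); P=(cloud(D,K,T)-F)@S*1000
print([P[v,256].round().astype(int).tolist() for v in range(5,300,15)])
p,D,K,T=snap('side'); cv2.imwrite('pics/s5.png',cv2.resize(p[120:290,170:390],None,fx=3,fy=3))"
```

```text
clock: 8.8
position: [0.6392, -0.0201, 0.0873]
tcp_rot: [-2.925, -1.145, 0.001]
force: [0.5, 0.4, 0.1]
opening: 0.0603
grip_force: 0.1
t 8.8 stop-frame [ 19.5 -10.1  87.3] toolx yaw err deg -0.01 open 0.0603 F [ 0.69 -0.03  0.07]
[[152, -9, -1], [143, -9, -1], [135, -9, -3], [125, -8, -2], [116, -8, 0], [106, -8, -1], [96, -8, -1], [86, -8, -1], [76, -8, -1], [65, -8, -1], [56, -8, 10], [45, -8, 9], [42, -9, 39], [36, -9, 50], [28, -9, 54], [-3, -8, 2], [-2, -8, 30], [7, -9, 69], [8, -9, 86], [49, -10, 165]]
```

View pics/s5.png

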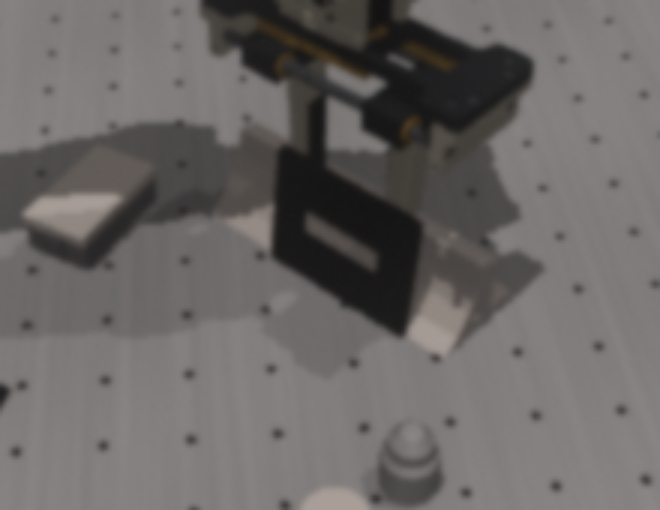

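The plate is nearly upright, at (275..425, 145..335) in the crop, pushed by the fingers and well clear of the box and objective. Continue past vertical.

```bash
python3 -m handwheel '[{"x":-0.006,"y":0,"z":-0.002,"turn":0,"jaw":0.35},{"x":-0.012,"y":0,"z":-0.002,"turn":0,"jaw":0.35},{"x":-0.018,"y":0,"z":-0.002,"turn":0,"jaw":0.35},{"x":-0.024,"y":0,"z":-0.002,"turn":0,"jaw":0.35},{"x":-0.030,"y":0,"z":-0.002,"turn":0,"jaw":0.35},{"x":-0.036,"y":0,"z":-0.002,"turn":0,"jaw":0.35},{"x":-0.042,"y":0,"z":-0.002,"turn":0,"jaw":0.35},{"x":-0.042,"y":0,"z":-0.002,"turn":0,"jaw":0.35}]'
python3 -m handwheel '[{"x":0,"y":0,"z":-0.02,"turn":0,"jaw":0.35},{"x":0.0,"y":0,"z":-0.05,"turn":0,"jaw":0.35},{"x":0.03,"y":0,"z":-0.09,"turn":0,"jaw":0.35},{"x":0.07,"y":0,"z":-0.12,"turn":0,"jaw":0.35},{"x":0.1,"y":0,"z":-0.12,"turn":0,"jaw":0.35},{"x":0.1,"y":0,"z":-0.12,"turn":0,"jaw":0.35},{"x":0.1,"y":0,"z":-0.12,"turn":0,"jaw":0.35}]'
python3 - <<'E'
from h import *
st()
for n in('top','side'):
    p,D,K,T=snap(n);P=(cloud(D,K,T)-F)@S*1000
    g=cv2.cvtColor(p,cv2.COLOR_BGR2GRAY)
    m=(g<45)&(D>0)&(P[...,0]>-180)&(P[...,0]<5)&(abs(P[...,1])<90)&(P[...,2]<100)
    print(n,m.sum(),np.percentile(P[m],[2,50,98],axis=0).round(1))
    if n=='side': cv2.imwrite('pics/s6.png',cv2.resize(p[120:330,170:390],None,fx=2.7,fy=2.7))
E
```

```text
clock: 9.7
position: [0.6081, -0.0495, 0.0894]
tcp_rot: [2.926, 1.142, -0.002]
force: [-0.2, 1.2, 0.2]
opening: 0.0605
grip_force: 0.0
clock: 10.4
position: [0.682, 0.0202, 0.2087]
tcp_rot: [-2.924, -1.147, 0.002]
force: [0.0, -1.1, 0.3]
opening: 0.0603
grip_force: 0.0
t 10.4 stop-frame [ 78.3  -9.5 208.7] toolx yaw err deg 0.07 open 0.0603 F [-0.74 -0.85  0.26]
top 971 [[-95.7 -63.6   2. ]
 [-71.1 -26.    6.4]
 [-15.8  35.5   9.3]]
side 1759 [[-100.5  -72.3    3.1]
 [ -60.2  -22.2    7.1]
 [ -17.1   32.1    9.4]]
```

View pics/s6.png

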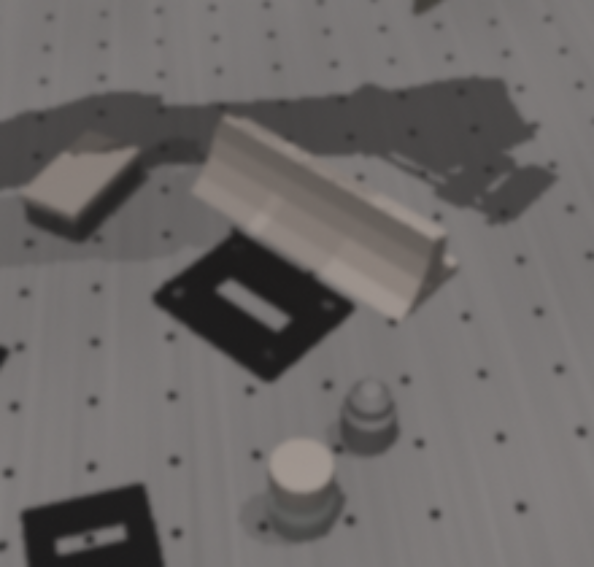

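The plate lies flat in front of the stop, spanning (155..355, 235..380) in the crop. Its other face is up, with corner details now visible. The other objects stand where they were, and the arm is clear.

```bash
python3 -c "
from workcell import env
print(env.finish_job())"
```

```text
the job is handed in; nothing more can be done
None
```

I handed the job in at about 10.5 s. The insert is turned over and looks flat in front of the stop, its other face up, with the objective, pot and slide box untouched; no verdict was returned.

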